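Refit a syrup pump's press knob and run it to its stop

ROBOT

A 6-joint arm with a two-finger parallel gripper is mounted at the origin on a cart in front of the work surface, level with it; the furniture and walls round the work are solid. World frame = base frame: x ahead of the robot, y to its left, z up, the work surface at z = 0. Lengths are in mm, angles in rad, forces in N, time in s.
With the tool pointing down it reaches from about 275 to 750 mm from the base axis. Payload 10.2 kg.
Tool frame: the origin (TCP) lies at the very end of the fingers, on their centre line; the grasp point (between the pads) lies 19 mm behind it; z points along the fingers, x is the direction in which the jaws open and shut, and the axes are right-handed (so a half turn about z gives the same grasp; the last joint's range is limited). The gripper opens to 88 mm and grips with 3 to 60 N. Pads are 18 mm wide; open, the fingers measure 123 mm over their backs; the gripper's body (75 mm by 187 mm) begins 45 mm behind the grasp point.
Start: joints at [-1.419, 0.313, 1.498, -0, 1.331, -0.223], TCP at [192.183, -488.566, 238.72] pointing down, gripper open.
Joint ranges: [-2.94, 2.94], [-0.97, 2.17], [0.19, 2.56], [-1.23, 4.37], [0.02, 3.11], [-2.88, 2.88]. Speed limits (rad/s): [2.39, 2.39, 3.01, 3.14, 3.14, 3.14].

INTERFACE

Orientations are given as a unit quaternion [x, y, z, w].
In Python, from station import r gives the robot as it stands.
- The arm moves only by the tool play_rows, never from a script. Its argument "motion" is a list that holds one entry, the list of rows, each a list of 7 numbers: the turn, a rotation vector about the tool's x, y, z in rad, then the shift along the tool's x, y, z in m, then the finger opening in m, from 0 to 0.0881. A call has 1 to 8 rows; each row is the pose to reach, as a shift and turn from the pose commanded when the call began, along the tool's axes at that moment; what a row does not reach only later rows make up. A row lasts 1/8 s, in which the tool goes at most 62.5 mm and 10.7 degrees, less where a joint would pass 70% of its speed; a pose out of reach is approached as far as the arm can. A call with a gripper value outside its range is refused whole. The fingers move at their own pace and stop on an object; "newtons" is the grip in N (left out, the last holds). Time passes only in rows, so rows that repeat a pose let the fingers close. It gives the time, the measured TCP pose, the force and the opening at its end, in the units of the state.
- r.read_state(): the state, without advancing time (a new reading comes with each control period).
- r.camera(name): name is "scene" or "top" or "wrist"; returns a dict with "image" (480x640x3 uint8, blue, green, red), "range_z" (480x640 float32, mm along the optical axis (not along the pixel's ray), 0 where there is no reading), "K" (3x3 intrinsics, pixels), "k1" (the pictures are not rectified: a ray, as slopes to the right and down, at radius r is drawn at 1 + k1 r^2 times it, then the intrinsics apply), "rvec" (rotation vector, rad) and "tvec" (3), from world to camera coordinates, as OpenCV has them; the wrist camera has in their place "mount" (4x4, takes a point from camera to tool coordinates, whose origin is the TCP and whose axes are the tool frame's). Camera axes: x right, y down, z forward; pixel columns grow to the right and rows downward; lengths in mm; the calibration is good to about 2 mm. A picture is of the moment at which its call begins: read the wrist's pose just before it.
- r.sign_off(): hands the job in, once; it reports no verdict.
The state is a dict: "clock": time; "joint_pos": joint angles; "joint_vel": joint speeds; "joint_efforts": joint torques, N m; "position": TCP position; "orientation": TCP orientation; "wrist_force": force on the tool from outside, world axes, zero at the start; "moment": the same for the moment, N m; "finger_gap": finger opening in mm.
Only numpy, scipy, OpenCV 4.12 (cv2) and the standard library are available. Lean on these libraries where they do the work, as an engineer would, in place of code of your own. Each camera call takes 0.05 s, during which the arm holds its last target.

TASK

One of the two steel syrup pumps has had its black press knob taken off for washing; the knob stands on the counter. Put the knob back on the bare D-shaped shaft, nose to the spout side so that the flats meet, push it until it snaps fully home, then press the knob all the way down to the pump's stop, let it come right back up, and let go. Do not press the other pump, and leave the things standing around where they are.

Things in the scene. Friction and masses are not known exactly. Their poses are not given: they have to be found in the camera images.
- knob: The loose black press knob, 0.15 kg, standing upright on the counter, bore down: round, 64 mm in diameter up to z = 52 mm, with a grip bar on top up to z = 88 mm. Origin: centre of its underside, z up; its -x is the side of the bar's pointed nose. The bore is D-shaped, 45 mm deep, radius 16.5 mm, its flat on the nose side (-x), 10.5 mm from the axis; mouth bevelled 3 mm.
- knob_bar (a point): Point on the knob's axis 72 mm above its underside, inside the grip bar. The bar stands on the cap from 52 to 88 mm, runs along the knob's x and is 18 mm thick along y, its side faces parallel from x = -22 to +28 mm: pinch it across y. Its -x end is a pointed nose reaching 40 mm from the axis, beyond the round skirt; the +x end is blunt, at 30 mm.
- pump: The pump that lacks its knob: fixed steel canister, 112 mm in diameter at the foot, 94 mm tall, with a thin bent spout towards its -x, reaching 103 mm from the axis. Origin: centre of its foot on the counter, z up; its yaw differs from start to start. It may be the left or the right one of the two.
- shaft_seat (a point): Centre of the top face of the flange (58 mm in diameter) at the foot of the bare shaft, 122 mm above the counter with the plunger up; moves with the plunger; axes as the pump's. The knob is home when its underside lies on the flange with its x axis along the pump's (nose over the spout).
- shaft_top (a point): Centre of the top end of the bare steel shaft, 40 mm above the flange. Shaft radius 15 mm, flat on the spout side (-x) 9 mm from the axis: 1.5 mm clearance in the bore, about 0.1 rad play in yaw; top edge bevelled 3 mm. Two sprung balls in its sides stop the knob about 13 mm short of home under its own weight; a push of about 7 N snaps it past them, and a like pull takes it off.
- pump_plunger (a joint): Travel of that pump's sprung plunger with shaft and flange, straight down, in m: 0 up (at rest), 0.020 pressed to its stop. It begins to move at about 13 N (so the knob snaps home first) and needs about 18 N at the stop; it springs back up by itself.
- other_pump: The complete pump, with the same canister and spout and the same kind of knob already on its shaft (knob top 210 mm above the counter). Origin: centre of its foot. Not to be pressed.
- other_plunger (a joint): Travel of the complete pump's plunger, in m: 0 up, 0.020 pressed.
- tumbler_mid: Upturned clear glass tumbler, 69 mm in diameter, 88 mm tall, behind and between the pumps; origin at the centre of its underside. Bystander.
- tumbler_left: The same kind of tumbler, at the left. Bystander.
- tumbler_right: The same kind of tumbler, at the right. Bystander.
- cup_stack: Stack of clear plastic cups, 82 mm in diameter, 114 mm tall, at the front left; origin at the centre of its underside. Bystander.
- tent: Small acrylic price stand, 30 x 70 x 45 mm, at the front of the counter; origin at the centre of its underside. Bystander.
There are look-alikes about, which are no part of the job. What is shaped like the knob but blue or red is not meant.

How it is judged:
By the outcome, as a careful person would: the job done as asked, in the order asked, and still so for the second after the job is handed in, with the robot touching nothing.
It also fails if it takes over 48 s, if anything falls off the work surface, if the arm or the gripper's body presses on something with over 40 N, if the wrist force passes 120 N, or if a joint passes its speed limit or range.

## Working session

There is one attempt and no reset: what is moved stays moved. The work goes in short steps, Python scripts to look and compute and a tool call to move; the robot and the scene stay as the last step left them, time stands still between calls to the robot, and variables do not carry over. Pictures are saved under pics/ and viewed, and the job is handed in when it is done.

Besides the shell and the picture viewer there is one more tool, called after "Call:" in YAML: its name, and indented under it one key for each argument. play_rows: Moves the arm, as the interface text tells. Its arguments: {"type":"object","properties":{"motion":{"type":"array"},"newtons":{"type":"number"}},"required":["motion"]}

```bash
ls; mkdir -p pics; python3 - <<'E'
from station import r
import cv2,numpy as np,pickle
s=r.read_state();print(s)
d={}
for n in("scene","top"):
    c=r.camera(n);d[n]=c;cv2.imwrite(f"pics/{n}0.png",c["image"])
    print(n,c["K"].tolist(),c["k1"],c["rvec"],c["tvec"])
pickle.dump(d,open("d0.pkl","wb"))
E
```

```text
pics
{'clock': 0.0, 'joint_pos': array([-1.41939606e+00,  3.13451854e-01,  1.49841341e+00, -9.47432384e-06,
        1.33099399e+00, -2.23412995e-01]), 'joint_vel': array([-1.67819240e-03,  5.62184938e-04,  2.11897005e-04,  6.16629045e-05,
        3.45244062e-04,  6.34861739e-05]), 'joint_efforts': array([-3.11152115e-03, -4.02222526e+01, -2.52268338e+01,  6.93655782e-02,
        3.53836629e-02, -1.03662785e-04]), 'position': array([ 192.14522477, -488.31913629,  238.16902854]), 'orientation': array([ 8.26468486e-01, -5.62982629e-01, -4.34770592e-04, -4.60509441e-04]), 'wrist_force': array([-0.00487066, -0.44028224,  0.48777317]), 'moment': array([-0.0178914 ,  0.04756298, -0.04977557]), 'finger_gap': 87.89581118103192}
scene [[450.1518367403744, 0.0, 317.1914671653579], [0.0, 450.1518367403744, 241.67330514091847], [0.0, 0.0, 1.0]] -0.0735580651352148 [ 0.58856969 -2.47864548  1.41507954] [463.77428925 244.56155234 879.34095553]
top [[587.583512838982, 0.0, 322.00549758195643], [0.0, 587.583512838982, 242.18683725022817], [0.0, 0.0, 1.0]] 0.03943283458054437 [ 2.1565819  -2.20179848  0.12421956] [ -71.91637024  555.79940048 1386.06416769]
```

View pics/scene0.png

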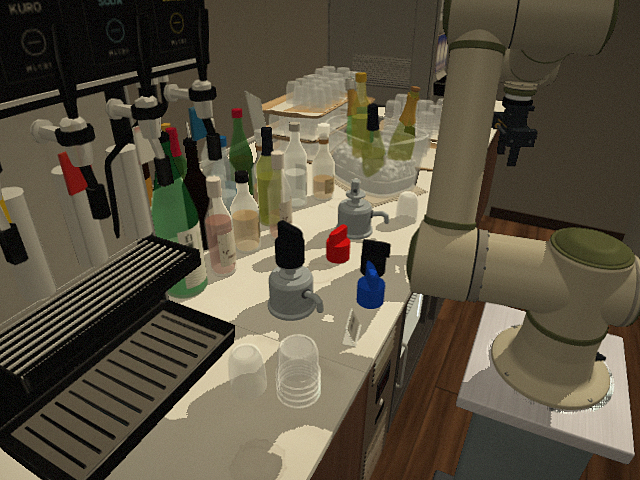

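View pics/top0.png

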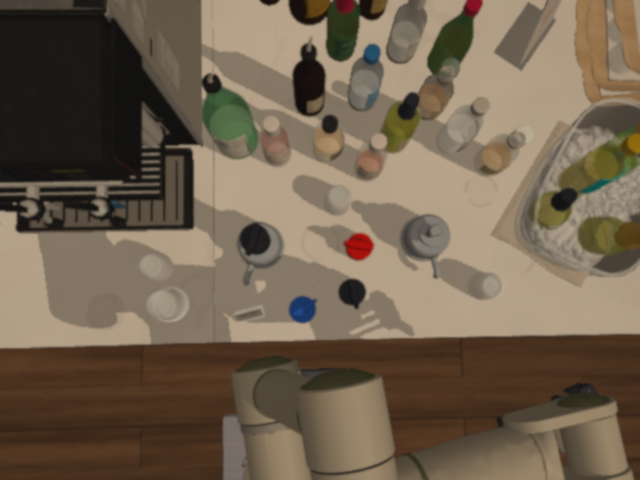

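Could be taken for the knob (top view): the black one on the counter (352,293), blue (302,309), red (359,246), and the black knob on the complete pump (256,240). By the description I choose black at (352,293). The bare pump is at (427,237). Next is a close crop and a measurement.

```bash
cat > h.py <<'E'
import numpy as np,cv2
from scipy.spatial.transform import Rotation as R
def und(c,uv):
    uv=np.asarray(uv,float).reshape(-1,2);K=c["K"]
    D=np.array([c["k1"],0,0,0,0.])
    return cv2.undistortPoints(uv.reshape(-1,1,2),K,D).reshape(-1,2)
def T(c,st=None):
    if "mount" in c:
        M=np.eye(4);M[:3,:3]=R.from_quat(st["orientation"]).as_matrix();M[:3,3]=st["position"]
        return M@np.asarray(c["mount"])
    Rm=cv2.Rodrigues(np.asarray(c["rvec"],float))[0];M=np.eye(4);M[:3,:3]=Rm.T;M[:3,3]=-Rm.T@np.asarray(c["tvec"]).ravel();return M
def plane(c,uv,z,st=None):
    M=T(c,st);n=und(c,uv);d=np.c_[n,np.ones(len(n))]@M[:3,:3].T;o=M[:3,3]
    return o+d*((z-o[2])/d[:,2])[:,None]
def cloud(c,st=None):
    h,w=c["range_z"].shape;v,u=np.mgrid[:h,:w];n=und(c,np.c_[u.ravel(),v.ravel()])
    z=c["range_z"].ravel().astype(float);P=np.c_[n*z[:,None],z];M=T(c,st)
    P=P@M[:3,:3].T+M[:3,3];P[z==0]=np.nan
    return P.reshape(h,w,3)
E
python3 - <<'E'
from h import *
import pickle
d=pickle.load(open("d0.pkl","rb"))
t=d["top"];im=t["image"];P=cloud(t)
a=im[200:330,230:500];cv2.imwrite("pics/crop1.png",cv2.resize(a,None,fx=2.9,fy=2.9,interpolation=cv2.INTER_CUBIC))
for n,uv in dict(knob=(352,293),blue=(302,309),red=(359,246),pump=(427,237),pumpshaft=(434,231),other=(256,240),tmid=(338,199),tr=(485,286),counter=(330,270)).items(): print(n,P[uv[1],uv[0]].round(1))
s=d["scene"]["image"];cv2.imwrite("pics/crop2.png",cv2.resize(s[160:340,260:430],None,fx=3.3,fy=3.3,interpolation=cv2.INTER_CUBIC))
E
```

```text
knob [ 430.3 -148.2   90.9]
blue [396.5 -33.5  84.9]
red [ 537.9 -167.5   86.7]
pump [ 552.1 -318.4  121.3]
pumpshaft [ 560.5 -325.8  163.8]
other [545.2  59.  195.8]
tmid [ 647.5 -121.4   92. ]
tr [ 440.1 -452.8   89.5]
counter [ 4.883e+02 -1.020e+02 -1.000e-01]
```

View pics/crop1.png

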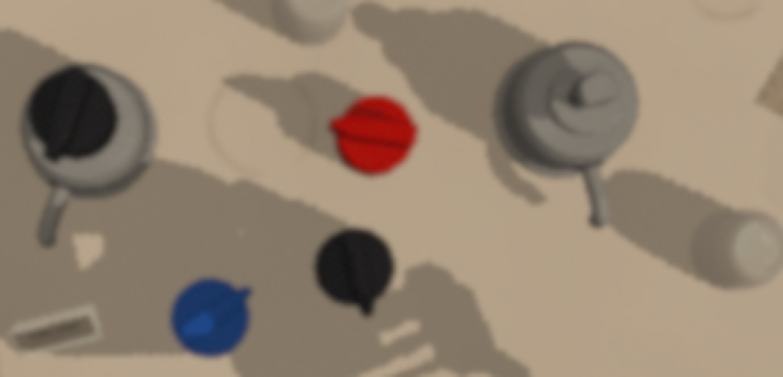

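View pics/crop2.png

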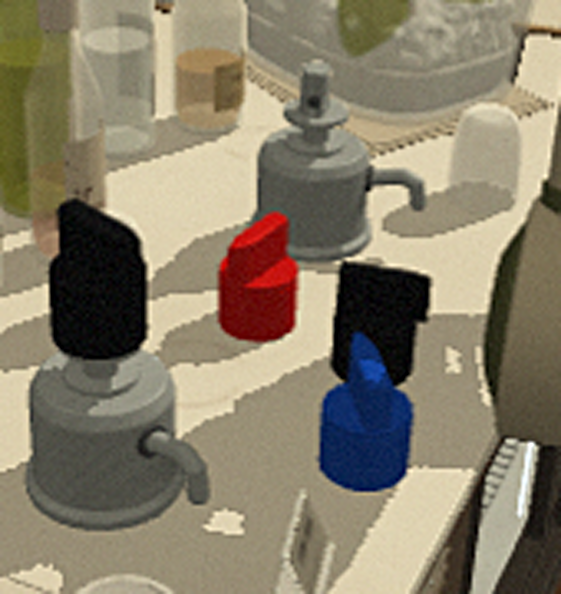

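The crop confirms it: the loose black knob is at crop1 (354,267), nose down-right at (368,310), and the bare pump has its spout at (597,220). Next, the first poses.

```bash
python3 - <<'E'
from h import *
import pickle
d=pickle.load(open("d0.pkl","rb"))
for n in("top","scene"):
    c=d[n];P=cloud(c);g=c["image"].max(2)
    x,y,z=P[...,0],P[...,1],P[...,2]
    k=(np.hypot(x-430,y+148)<60)&(z>15)&(c["image"].max(2)<70)
    b=k&(z>62)
    print(n,k.sum(),b.sum())
    q=P[b];m=np.median(q,0);u,s,vt=np.linalg.svd((q-q.mean(0))[:,:2],full_matrices=False);print(' bar',q.mean(0).round(1),vt[0],np.arctan2(vt[0][1],vt[0][0]), 'ext',((q-q.mean(0))[:,:2]@vt.T).min(0),((q-q.mean(0))[:,:2]@vt.T).max(0),'zmax',np.percentile(q[:,2],[50,95]))
    q=P[k&(z>40)&(z<58)];print(' cap ext',q[:,:2].min(0),q[:,:2].max(0),len(q))
    m=np.hypot(x-555,y+322)
    sh=(m<40)&(z>150);q=P[sh];print(' shaft',len(q),q.mean(0),q.min(0),q.max(0))
    fl=(m<60)&(z>115)&(z<128);q=P[fl];print(' flange',len(q),q.mean(0),q.min(0),q.max(0))
    ca=(m<75)&(z>82)&(z<104);q=P[ca];print(' can',len(q),q.mean(0),q.min(0),q.max(0))
    sp=(m>66)&(m<125)&(z>25)&(z<110)&(x<530)&(y>-380);q=P[sp];print(' spout',len(q))
    if len(q): 
        o=np.argsort(np.hypot(q[:,0]-555,q[:,1]+322));print(q[o[::max(1,len(o)//8)]].round(1))
E
```

```text
top 531 223
 bar [ 431.6 -151.9   88. ] [-0.98288665 -0.18421137] -2.9563232146090455 ext [-30.29064425  -8.20928523] [34.09924628 10.18504398] zmax [88.8146264  93.24654049]
 cap ext [ 405.06382199 -179.1922236 ] [ 461.2724578  -120.66275869] 288
 shaft 135 [ 561.94587841 -329.17538852  162.22392818] [ 549.70048651 -343.66028     150.00990418] [ 574.35603986 -315.60109289  170.5034445 ]
 flange 332 [ 558.12858454 -329.00246553  122.73724381] [ 533.01072729 -359.32622559  115.77591236] [ 588.56556761 -302.21293698  127.82929562]
 can 798 [ 556.84231301 -325.08399505   88.18591347] [ 511.62421474 -376.95498947   82.02906297] [ 607.25582497 -283.56639871  101.9920047 ]
 spout 94
[[ 493.4 -345.8   75.8]
 [ 491.1 -350.9   73. ]
 [ 484.4 -344.2   70.3]
 [ 479.8 -341.4   71.8]
 [ 477.2 -347.8   74.1]
 [ 472.9 -346.5   68.4]
 [ 468.6 -343.2   61. ]
 [ 466.2 -345.4   60.9]
 [ 462.2 -346.6   42.9]]
scene 694 313
 bar [ 430.1 -147.    77.5] [-0.97913184 -0.2032261 ] -2.93694099473557 ext [-34.2992785  -15.90872987] [34.18304075  6.50353368] zmax [78.6510498  88.39764088]
 cap ext [ 396.23022246 -155.9362761 ] [ 463.59149483 -118.8687283 ] 225
 shaft 66 [ 562.13494401 -325.68879726  158.31022642] [ 550.85641976 -344.21229346  150.03885397] [ 576.93263977 -312.14811035  164.49287245]
 flange 133 [ 558.41667975 -322.49001425  121.48743735] [ 532.79857837 -356.76672157  115.55328293] [ 589.71205818 -301.92517943  127.87519   ]
 can 375 [ 556.54796671 -317.17073544   89.34177674] [ 514.57629238 -372.21006553   82.14767571] [ 606.56868524 -281.00825837  103.71473862]
 spout 83
[[ 491.1 -340.3   76. ]
 [ 486.4 -344.5   75.3]
 [ 481.  -346.1   75.8]
 [ 475.5 -341.2   66.4]
 [ 472.9 -343.3   62.8]
 [ 470.7 -346.    62. ]
 [ 467.4 -344.    67. ]
 [ 465.8 -348.7   65.2]
 [ 463.1 -354.    47.1]]
```

```bash
cat >> h.py <<'E'
def go(st,pos,yaw):
    "print turn & shift (tool frame) from measured pose to TCP pos, tool down, tool-x yaw"
    A=R.from_quat(st["orientation"]);c,s=np.cos(yaw),np.sin(yaw)
    B=R.from_matrix(np.array([[c,s,0],[s,-c,0],[0,0,-1.]]))
    print("turn",(A.inv()*B).as_rotvec().round(4),"shift_m",(A.inv().apply(np.array(pos)-st["position"])/1000).round(4))
def yaw(st):
    x=R.from_quat(st["orientation"]).as_matrix()[:,0];return np.arctan2(x[1],x[0])
E
python3 - <<'E'
from h import *
from station import r
s=r.read_state();c=r.camera("wrist");print(np.asarray(c["mount"]).round(3),c["K"][0][0],c["k1"])
go(s,(500,-310,340),-1.38);go(s,(434,-150,200),-1.38)
E
```

```text
[[ 1.00000e+00 -1.00000e-03 -0.00000e+00 -4.12000e-01]
 [ 1.00000e-03  9.67000e-01  2.54000e-01 -6.59510e+01]
 [-0.00000e+00 -2.54000e-01  9.67000e-01 -1.45675e+02]
 [ 0.00000e+00  0.00000e+00  0.00000e+00  1.00000e+00]] 330.88978136758516 -0.057488872673197
turn [-0.0002  0.0011  0.184 ] shift_m [-0.0534 -0.3518 -0.1016]
turn [-0.0002  0.0011  0.184 ] shift_m [-0.2263 -0.3489  0.0386]
```

Call:
play_rows:
  motion:
    - [[0,0,0.03,-0.007,-0.045,-0.008,0.088],[0,0,0.06,-0.014,-0.09,-0.02,0.088],[0,0,0.09,-0.021,-0.135,-0.035,0.088],[0,0,0.12,-0.028,-0.18,-0.05,0.088],[0,0,0.15,-0.035,-0.225,-0.062,0.088],[0,0,0.184,-0.042,-0.28,-0.062,0.088],[0,0,0.184,-0.05,-0.33,-0.062,0.088],[0,0,0.184,-0.053,-0.352,-0.062,0.088]]

```text
clock: 1.15
position: [501.9, -308.9, 300.3]
orientation: [0.772, -0.636, -0.0, -0.0]
wrist_force: [0.7, -1.3, 0.2]
finger_gap: 87.8
```

```bash
python3 - <<'E'
from h import *
from station import r
import pickle
s=r.read_state();c=r.camera("wrist");cv2.imwrite("pics/w1.png",c["image"]);pickle.dump((s,c),open("w1.pkl","wb"))
print(s["clock"],s["position"],yaw(s),abs(s["joint_vel"]).max())
E
```

```text
1.15 [ 501.90554439 -308.89044787  300.25761312] -1.37772286530785 0.27805529657275474
```

View pics/w1.png

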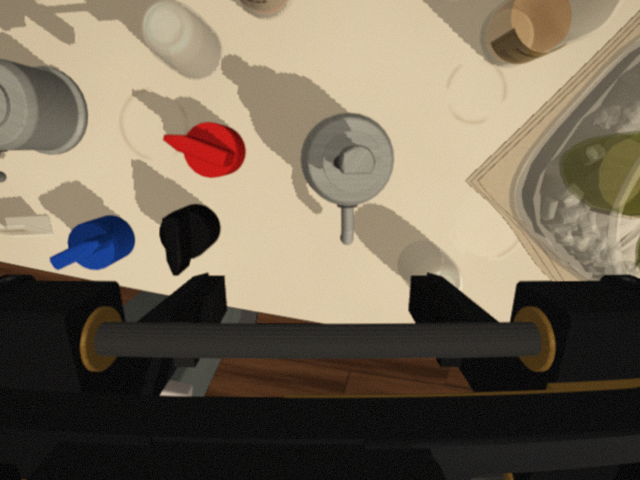

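The wrist picture shows the bare pump's shaft at (355,160), its spout tip at (347,240) and the black knob at (190,238).

```bash
python3 - <<'E'
from h import *
import pickle
s,c=pickle.load(open("w1.pkl","rb"))
P=cloud(c,s);x,y,z=P[...,0],P[...,1],P[...,2]
from scipy.optimize import least_squares
def circ(q,r=None):
    f=lambda p:np.hypot(q[:,0]-p[0],q[:,1]-p[1])-p[2]
    return least_squares(f,[*q[:,:2].mean(0),30],loss="soft_l1").x
m=np.hypot(x-560,y+327)
for nm,lo,hi,rr in(("top",155,170,40),("flange",118,126,40),("can",88,98,60)):
    k=((m<rr)&(z>lo)&(z<hi)).astype(np.uint8)
    cs,_=cv2.findContours(k,cv2.RETR_EXTERNAL,cv2.CHAIN_APPROX_NONE);q=max(cs,key=cv2.contourArea).reshape(-1,2)
    zz=z[k>0]
    W=plane(c,q,{"top":162,"flange":122,"can":94}[nm],s)
    print(nm,k.sum(),np.median(zz).round(1),'circ',circ(W).round(1),'hull-minEC',[np.round(v,1) for v in cv2.minEnclosingCircle(W[:,:2].astype(np.float32))],'mean',P[k>0].mean(0).round(1))
# spout
sp=(m>62)&(m<125)&(z>20)&(z<110)&(x<530)&(abs(y+340)<40)
q=P[sp];d=q[:,:2]-[560,-327];print('spout',len(q), q.mean(0))
o=np.argsort(-np.hypot(*d.T));print(q[o[::max(1,len(o)//8)]].round(1))
vx,vy,x0,y0=cv2.fitLine(q[:,:2].astype(np.float32),cv2.DIST_HUBER,0,.01,.01).ravel();print('line',vx,vy,x0,y0,'yaw',np.arctan(vy/vx),'y at x=560',y0+(560-x0)*vy/vx)
# knob
k=(np.hypot(x-432,y+149)<60)&(z>80)&(z<93)&(c["image"].max(2)<75)
q=P[k];print('knobtop',len(q),q.mean(0),q.std(0));r_=cv2.minAreaRect(q[:,:2].astype(np.float32));print(r_)
vx,vy,x0,y0=cv2.fitLine(q[:,:2].astype(np.float32),cv2.DIST_HUBER,0,.01,.01).ravel();print('yaw',np.arctan(vy/vx),x0,y0)
u=c["image"][130:190,320:395];cv2.imwrite("pics/w1s.png",cv2.resize(u,None,fx=8,fy=8,interpolation=cv2.INTER_CUBIC))
u=c["image"][195:285,140:240];cv2.imwrite("pics/w1k.png",cv2.resize(u,None,fx=6,fy=6,interpolation=cv2.INTER_CUBIC)*2)
E
```

```text
top 879 161.6 circ [ 565.5 -329.8   13.8] hull-minEC [array([ 564.3, -330.1]), np.float64(15.0)] mean [ 566.  -329.8  161.3]
flange 1893 121.8 circ [ 564.  -330.3   28.3] hull-minEC [array([ 564.1, -330.6]), np.float64(29.0)] mean [ 563.8 -328.8  121.8]
can 954 88.4 circ [ 525.6 -273.2   35.7] hull-minEC [array([ 543.9, -303.9]), np.float64(17.4)] mean [ 563.3 -325.7   88.5]
spout 312 [ 485.8319828  -346.6636552    71.21839104]
[[ 469.5 -353.    65.1]
 [ 472.6 -343.8   64.5]
 [ 477.9 -348.1   72.2]
 [ 481.5 -344.8   74.2]
 [ 487.6 -350.5   74.9]
 [ 492.1 -352.1   72. ]
 [ 493.4 -344.6   73.8]
 [ 496.7 -343.9   73.1]]
line 0.987412 0.15816958 485.6873 -346.69592 yaw 0.15883662 y at x=560 -334.79205
knobtop 895 [ 437.56372347 -153.31171031   86.81349257] [18.14576985  6.0361346   1.88762685]
((433.75897216796875, -152.44508361816406), (67.0926742553711, 18.53095245361328), 10.550871849060059)
yaw 0.18165255 436.14523 -153.86894
```

View pics/w1s.png

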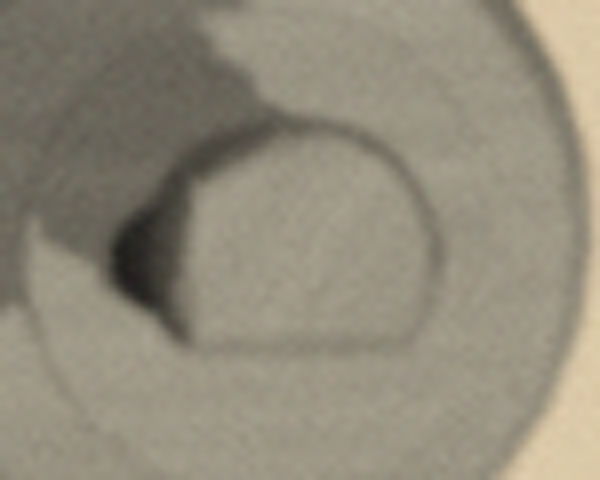

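View pics/w1k.png

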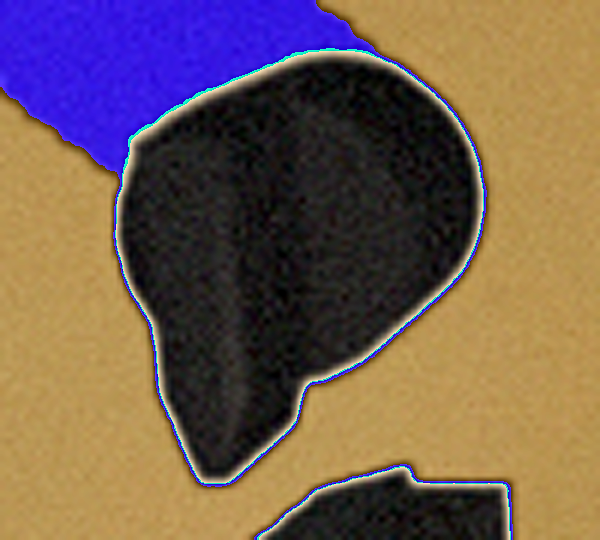

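```bash
python3 - <<'E'
from h import *
from station import r
s=r.read_state();go(s,(425,-153,210),-1.383)
E
```

```text
turn [-0.0002  0.001   0.0058] shift_m [-0.1673  0.0465  0.0903]
```

Call:
play_rows:
  motion:
    - [[0,0.001,0.006,-0.05,0.012,0.02,0.088],[0,0.001,0.006,-0.1,0.026,0.05,0.088],[0,0.001,0.006,-0.145,0.04,0.08,0.088],[0,0.001,0.006,-0.167,0.0465,0.09,0.088],[0,0.001,0.006,-0.167,0.0465,0.09,0.088],[0,0.001,0.006,-0.167,0.0465,0.09,0.088]]

```text
clock: 1.95
position: [423.3, -156.6, 211.4]
orientation: [0.769, -0.639, 0.001, 0.0]
wrist_force: [-0.7, -0.4, -0.5]
finger_gap: 88.0
```

```bash
python3 - <<'E'
from h import *
from station import r
import pickle
s=r.read_state();c=r.camera("wrist");cv2.imwrite("pics/w2.png",c["image"]);pickle.dump((s,c),open("w2.pkl","wb"))
print(s["clock"],s["position"],yaw(s),abs(s["joint_vel"]).max())
P=cloud(c,s);x,y,z=P[...,0],P[...,1],P[...,2]
dk=(np.hypot(x-436,y+151)<60)&(c["image"].max(2)<75)
k=(dk&(z>82)&(z<93)).astype(np.uint8)
k=cv2.morphologyEx(k,cv2.MORPH_OPEN,np.ones((3,3)))
cs,_=cv2.findContours(k,cv2.RETR_EXTERNAL,cv2.CHAIN_APPROX_NONE);q=max(cs,key=cv2.contourArea).reshape(-1,2)
W=plane(c,q,88,s)[:,:2].astype(np.float32);print(k.sum(),q.min(0),q.max(0));r_=cv2.minAreaRect(W);print(r_,'yaw',np.radians(r_[2]))
print('zmed',np.median(z[k>0]))
# cap rim circle (whole silhouette above z 45..57)
k=(dk&(z>46)&(z<58)); q=P[k];print('cap',len(q),np.median(q[:,2]),[np.round(v,1) for v in cv2.minEnclosingCircle(q[:,:2].astype(np.float32))])
E
```

```text
1.95 [ 423.32321601 -156.57212392  211.35455425] -1.387095554551272 0.00862290708946806
1531 [304 180] [325 260]
((433.3510437011719, -152.09600830078125), (67.6488265991211, 17.189821243286133), 10.800699234008789) yaw 0.1885077631510829
zmed 87.5870033068137
cap 2072 51.73647760148921 [array([ 437.7, -151.4]), np.float64(31.0)]
```

View pics/w2.png

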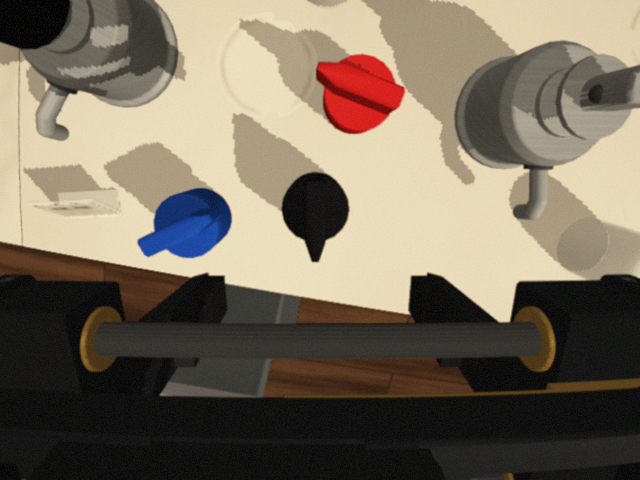

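The knob's axis is at (438,-151), yaw 0.187; the black knob sits at (315,205) in this view with its nose at (316,258).

```bash
python3 - <<'E'
from h import *
from station import r
s=r.read_state();go(s,(438,-151.3,120),-1.384);go(s,(438,-151.3,56),-1.384)
E
```

```text
turn [-0.0008 -0.0021 -0.0032] shift_m [-0.0027 -0.0152  0.0913]
turn [-0.0008 -0.0021 -0.0032] shift_m [-0.0028 -0.0152  0.1553]
```

Call:
play_rows:
  motion:
    - [[-0.001,-0.002,-0.003,-0.0027,-0.0152,0.04,0.088],[-0.001,-0.002,-0.003,-0.0027,-0.0152,0.091,0.088],[-0.001,-0.002,-0.003,-0.0027,-0.0152,0.12,0.088],[-0.001,-0.002,-0.003,-0.0027,-0.0152,0.145,0.088],[-0.001,-0.002,-0.003,-0.0028,-0.0152,0.155,0.088],[-0.001,-0.002,-0.003,-0.0028,-0.0152,0.155,0.088]]

```text
clock: 2.75
position: [437.7, -150.4, 55.8]
orientation: [0.77, -0.638, -0.001, 0.0]
wrist_force: [-0.6, -0.3, 0.7]
finger_gap: 88.2
```

```bash
python3 - <<'E'
from h import *
from station import r
s=r.read_state();print(s["position"],yaw(s),s["wrist_force"]);go(s,(438,-151.3,56),-1.384)
E
```

```text
[ 437.68502939 -150.35422903   55.75794089] -1.3834801333017919 [-0.59006608 -0.34046638  0.70560467]
turn [0.0012 0.0011 0.0005] shift_m [ 0.001  -0.0001 -0.0002]
```

Call:
play_rows:
  motion:
    - [[0,0,0,0.001,0,0,0.04],[0,0,0,0.001,0,0,0.01],[0,0,0,0.001,0,0,0.01],[0,0,0,0.001,0,0,0.01],[0,0,0,0.001,0,0,0.01],[0,0,0,0.001,0,0,0.01],[0,0,0,0.001,0,0,0.01]]
  newtons: 50

```text
clock: 3.62
position: [437.7, -150.8, 55.7]
orientation: [0.77, -0.638, -0.001, 0.0]
wrist_force: [-0.3, -1.3, -0.2]
finger_gap: 20.3
```

```bash
python3 - <<'E'
from h import *
from station import r
s=r.read_state();print(s["position"],yaw(s),s["wrist_force"],s["finger_gap"])
E
```

```text
[ 437.677674   -150.83468172   55.72978955] -1.3829734808974625 [-0.25507594 -1.31864246 -0.17279856] 20.290886236382416
```

Call:
play_rows:
  motion:
    - [[0,0,0,0,0,0,0.01],[0,0,0,0,0,0,0.01],[0,0,0,0,0,-0.02,0.01],[0,0,0,0,0,-0.06,0.01],[0,0,0,0,0,-0.11,0.01],[0,0,0,0,0,-0.16,0.01],[0,0,0,0,0,-0.18,0.01],[0,0,0,0,0,-0.18,0.01]]

```text
clock: 4.62
position: [438.2, -151.1, 236.5]
orientation: [0.77, -0.638, 0.0, -0.0]
wrist_force: [-0.5, -0.5, -2.6]
finger_gap: 17.8
```

```bash
python3 - <<'E'
from h import *
from station import r
import pickle
s=r.read_state();print(s["position"],yaw(s),s["wrist_force"],s["finger_gap"])
d={n:r.camera(n) for n in("scene","wrist")};pickle.dump((s,d),open("l1.pkl","wb"))
cv2.imwrite("pics/s2.png",cv2.resize(d["scene"]["image"][60:320,250:500],None,fx=2.3,fy=2.3))
cv2.imwrite("pics/w3.png",d["wrist"]["image"])
go(s,(564.2,-330.4,235),-1.378)
E
```

```text
[ 438.16122179 -151.12360006  236.51949739] -1.382962426918772 [-0.45002998 -0.5111384  -2.56425627] 17.78176073074053
turn [-0.0007 -0.0006 -0.005 ] shift_m [ 0.1997 -0.0903  0.0017]
```

View pics/s2.png

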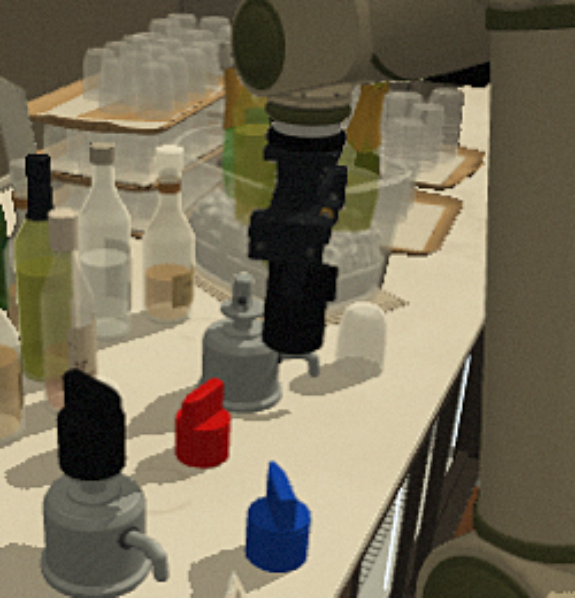

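View pics/w3.png

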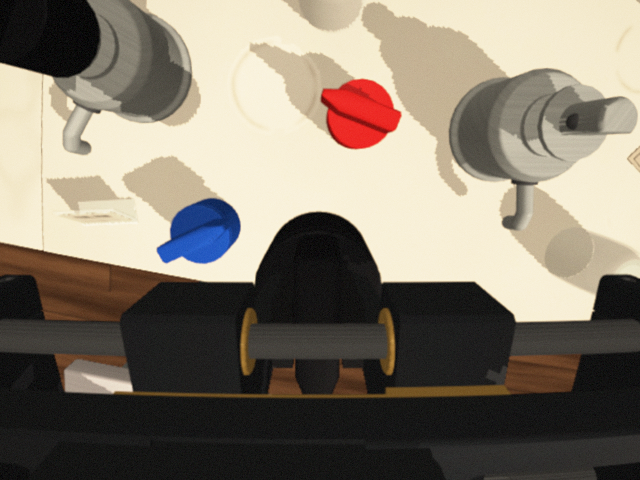

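Call:
play_rows:
  motion:
    - [[0,0,0,0.04,-0.018,-0.005,0.01],[0,0,-0.003,0.09,-0.04,-0.005,0.01],[0,0,-0.006,0.14,-0.063,-0.005,0.01],[0,0,-0.006,0.18,-0.082,-0.004,0.01],[0,0,-0.006,0.1997,-0.0903,0,0.01],[0,0,-0.006,0.1997,-0.0903,0,0.01],[0,0,-0.006,0.1997,-0.0903,0,0.01]]

```text
clock: 5.6
position: [563.5, -329.4, 234.8]
orientation: [0.772, -0.635, -0.002, -0.0]
wrist_force: [-0.7, -0.8, -1.7]
finger_gap: 17.8
```

```bash
python3 - <<'E'
from h import *
from station import r
import pickle
s=r.read_state();print(s["clock"],s["position"],yaw(s),s["wrist_force"],s["finger_gap"])
d={n:r.camera(n) for n in("scene","wrist")};pickle.dump((s,d),open("l2.pkl","wb"))
cv2.imwrite("pics/s3.png",cv2.resize(d["scene"]["image"][110:260,280:430],None,fx=4,fy=4,interpolation=cv2.INTER_CUBIC))
cv2.imwrite("pics/w4.png",d["wrist"]["image"])
go(s,(564.2,-330.4,178),-1.376)
E
```

```text
5.6 [ 563.46769658 -329.44162102  234.76177997] -1.3766385122384688 [-0.65816025 -0.8126078  -1.70875934] 17.84953920770936
turn [ 0.0019  0.0024 -0.0006] shift_m [ 0.0012 -0.0006  0.0568]
```

View pics/s3.png

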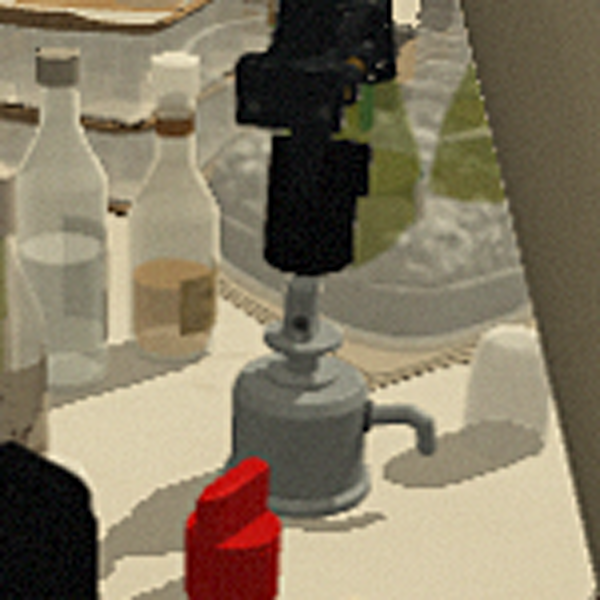

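View pics/w4.png

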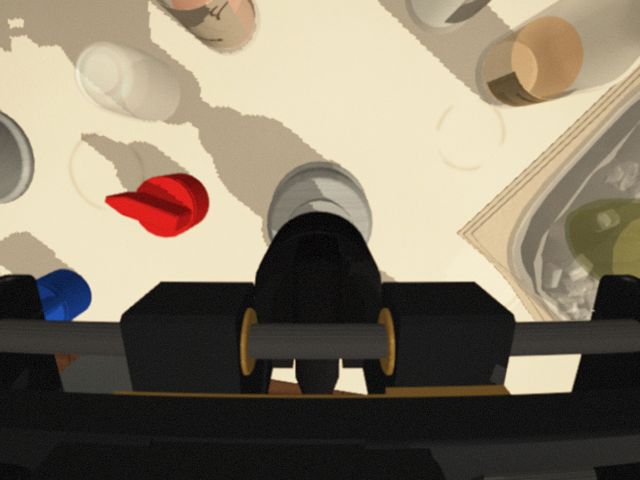

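Call:
play_rows:
  motion:
    - [[0.002,0.002,0,0.0012,-0.0006,0.004,0.01],[0.002,0.002,0,0.0012,-0.0006,0.012,0.01],[0.002,0.002,0,0.0012,-0.0006,0.017,0.01],[0.002,0.002,0,0.0012,-0.0006,0.021,0.01],[0.002,0.002,0,0.0012,-0.0006,0.025,0.01],[0.002,0.002,0,0.0012,-0.0006,0.025,0.01]]

```text
clock: 6.45
position: [564.6, -331.3, 210.1]
orientation: [0.772, -0.635, 0.0, -0.0]
wrist_force: [-0.3, -0.0, -1.6]
finger_gap: 17.7
```

```bash
python3 - <<'E'
from h import *
from station import r
s=r.read_state();print(s["clock"],s["position"],yaw(s),s["wrist_force"],s["moment"],s["finger_gap"])
go(s,(564.2,-330.4,178),-1.376)
E
```

```text
6.45 [ 564.59398678 -331.29275489  210.10528679] -1.3770379388452132 [-0.30370808 -0.03543397 -1.57056516] [-0.01895961  0.01205112 -0.03536307] 17.683012943419385
turn [-0.0007 -0.0006 -0.001 ] shift_m [-0.001   0.0002  0.0321]
```

Call:
play_rows:
  motion:
    - [[0,0,-0.001,-0.0006,0,0.004,0.01],[0,0,-0.001,-0.0006,0,0.008,0.01],[0,0,-0.001,-0.0006,0,0.012,0.01],[0,0,-0.001,-0.0006,0,0.015,0.01],[0,0,-0.001,-0.0006,0,0.017,0.01]]

```text
clock: 7.08
position: [564.6, -330.6, 193.4]
orientation: [0.773, -0.635, 0.001, -0.0]
wrist_force: [-2.0, 3.2, 3.2]
finger_gap: 17.8
```

```bash
python3 - <<'E'
from h import *
from station import r
s=r.read_state();print(s["clock"],s["position"],yaw(s),s["wrist_force"],s["moment"],s["finger_gap"])
go(s,(564.2,-330.4,178),-1.376)
E
```

```text
7.075 [ 564.58698982 -330.56477251  193.44912741] -1.3759572723092166 [-1.96107161  3.17018045  3.19447981] [0.62564378 0.20627009 0.01364182] 17.841519043021787
turn [-0.0011 -0.0005  0.    ] shift_m [-0.0002  0.0004  0.0154]
```

Call:
play_rows:
  motion:
    - [[0,0,0,-0.0006,0.0004,0.002,0.01],[0,0,0,-0.0008,0.0005,0.005,0.01],[0,0,0,-0.0008,0.0005,0.008,0.01],[0,0,0,-0.0008,0.0005,0.011,0.01],[0,0,0,-0.0008,0.0005,0.014,0.01],[0,0,0,-0.0008,0.0005,0.016,0.01],[0,0,0,-0.0008,0.0005,0.016,0.01]]

```text
clock: 7.95
position: [563.8, -330.1, 177.6]
orientation: [0.773, -0.635, 0.001, 0.0]
wrist_force: [-0.4, -0.5, 1.0]
finger_gap: 17.7
```

```bash
python3 - <<'E'
from h import *
from station import r
s=r.read_state();print(s["clock"],s["position"],yaw(s),s["wrist_force"],s["moment"],s["finger_gap"])
c=r.camera("scene");cv2.imwrite("pics/s4.png",cv2.resize(c["image"][110:260,280:430],None,fx=4,fy=4,interpolation=cv2.INTER_CUBIC))
E
```

```text
7.95 [ 563.81751435 -330.14171101  177.59706393] -1.3759970151252756 [-0.35261019 -0.45621749  0.9825872 ] [0.07193258 0.16381154 0.02123921] 17.673851953521048
```

View pics/s4.png

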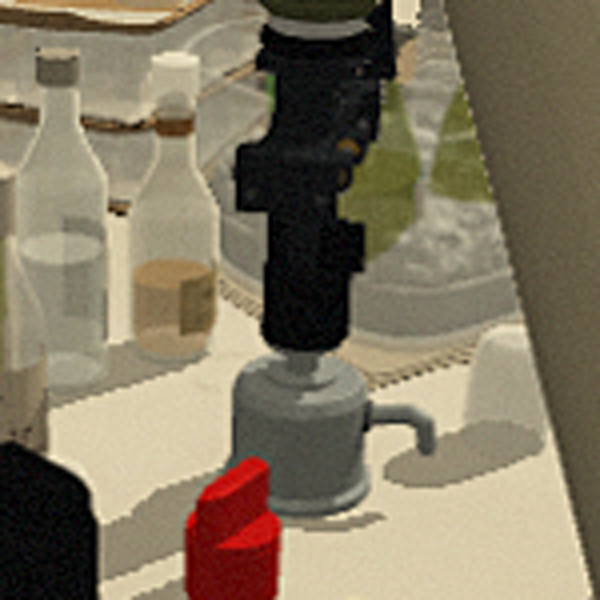

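The knob sits on the shaft with about 1 N of remaining force. Next I press the plunger in steps.

Call:
play_rows:
  motion:
    - [[0,0,0,0,0,0.003,0.01],[0,0,0,0,0,0.006,0.01],[0,0,0,0,0,0.009,0.01],[0,0,0,0,0,0.012,0.01],[0,0,0,0,0,0.015,0.01],[0,0,0,0,0,0.017,0.01],[0,0,0,0,0,0.0185,0.01],[0,0,0,0,0,0.0185,0.01]]

```text
clock: 9.0
position: [564.2, -330.4, 161.3]
orientation: [0.773, -0.635, 0.002, 0.0]
wrist_force: [-4.0, 0.8, 15.2]
finger_gap: 17.2
```

```bash
python3 - <<'E'
from h import *
from station import r
s=r.read_state();print(s["clock"],s["position"],yaw(s),s["wrist_force"],s["moment"],s["finger_gap"])
E
```

```text
9.0 [ 564.16432551 -330.43035454  161.30518337] -1.3759617085105378 [-4.01989211  0.81019132 15.22808387] [0.70346865 0.88337749 0.07367251] 17.235385226331758
```

Call:
play_rows:
  motion:
    - [[0,0,0,0,0,0.002,0.01],[0,0,0,0,0,0.004,0.01],[0,0,0,0,0,0.004,0.01]]

```text
clock: 9.38
position: [564.3, -330.5, 157.6]
orientation: [0.773, -0.635, 0.002, 0.0]
wrist_force: [-4.2, 1.4, 16.7]
finger_gap: 17.4
```

Call:
play_rows:
  motion:
    - [[0,0,0,0,0,0.001,0.01],[0,0,0,0,0,0.002,0.01],[0,0,0,0,0,0.002,0.01]]

```text
clock: 9.75
position: [564.4, -330.7, 157.2]
orientation: [0.773, -0.635, 0.003, 0.0]
wrist_force: [-6.0, 2.8, 24.8]
finger_gap: 17.4
```

Call:
play_rows:
  motion:
    - [[0,0,0,0,0,0.001,0.01],[0,0,0,0,0,0.001,0.01]]

```text
clock: 10.0
position: [564.6, -330.8, 157.2]
orientation: [0.773, -0.635, 0.004, 0.0]
wrist_force: [-10.0, 4.6, 30.8]
finger_gap: 17.6
```

```bash
python3 - <<'E'
from h import *
from station import r
s=r.read_state();print(s["clock"],s["position"],yaw(s),s["wrist_force"],s["moment"],s["finger_gap"])
c=r.camera("scene");cv2.imwrite("pics/s5.png",cv2.resize(c["image"][110:260,280:430],None,fx=4,fy=4,interpolation=cv2.INTER_CUBIC))
E
```

```text
10.0 [ 564.5557903  -330.79918214  157.17502155] -1.3758746721010715 [-9.99275167  4.62622699 30.77591655] [1.14690852 1.58708568 0.06180949] 17.582734307366557
```

View pics/s5.png

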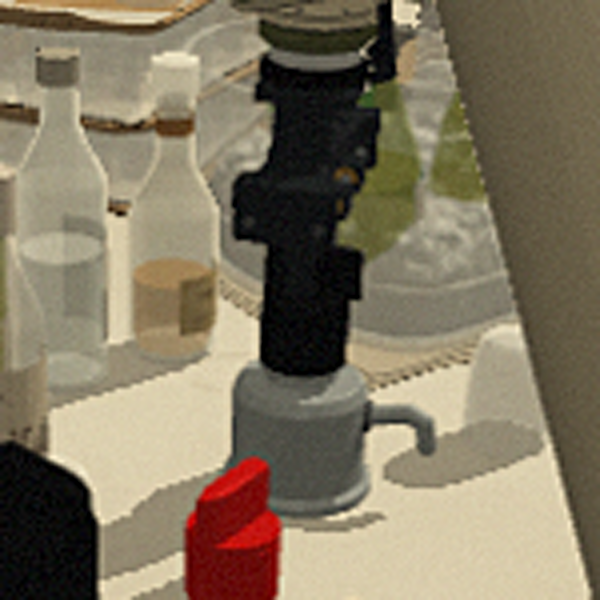

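The plunger is at its stop: z has stalled at 157.2 while the force climbs to 31 N. Now let it rise.

Call:
play_rows:
  motion:
    - [[0,0,0,0,0,-0.004,0.01],[0,0,0,0,0,-0.009,0.01],[0,0,0,0,0,-0.014,0.01],[0,0,0,0,0,-0.019,0.01],[0,0,0,0,0,-0.023,0.01],[0,0,0,0,0,-0.025,0.01],[0,0,0,0,0,-0.025,0.01],[0,0,0,0,0,-0.025,0.01]]

```text
clock: 11.05
position: [564.2, -330.3, 177.3]
orientation: [0.773, -0.635, 0.001, -0.0]
wrist_force: [0.8, -0.5, 6.3]
finger_gap: 17.9
```

```bash
python3 - <<'E'
from h import *
from station import r
s=r.read_state();print(s["clock"],s["position"],yaw(s),s["wrist_force"],s["moment"],s["finger_gap"])
E
```

```text
11.05 [ 564.1529013  -330.27768443  177.34301554] -1.3760410310547473 [ 0.82927899 -0.52833738  6.3149226 ] [-0.01546619  0.0249968   0.00760391] 17.915645248762807
```

Call:
play_rows:
  motion:
    - [[0,0,0,0,0,-0.0004,0.01],[0,0,0,0,0,-0.0004,0.03],[0,0,0,0,0,-0.0004,0.05],[0,0,0,0,0,-0.0004,0.06],[0,0,0,0,0,-0.0004,0.06],[0,0,0,0,0,-0.0004,0.06]]

```text
clock: 11.8
position: [563.9, -330.1, 177.3]
orientation: [0.773, -0.635, 0.001, -0.0]
wrist_force: [-0.4, 0.1, 0.1]
finger_gap: 59.7
```

Call:
play_rows:
  motion:
    - [[0,0,0,0,0,-0.02,0.06],[0,0,0,0,0,-0.05,0.06],[0,0,0,0,0,-0.09,0.06],[0,0,0,0,0,-0.12,0.06],[0,0,0,0,0.03,-0.13,0.06],[0,0,0,0,0.06,-0.13,0.06],[0,0,0,0,0.07,-0.13,0.06],[0,0,0,0,0.07,-0.13,0.06]]

```text
clock: 12.8
position: [495.2, -343.6, 307.4]
orientation: [0.772, -0.635, 0.001, -0.0]
wrist_force: [0.6, 0.4, 0.5]
finger_gap: 59.9
```

```bash
python3 - <<'E'
from h import *
from station import r
import pickle
d0=pickle.load(open("d0.pkl","rb"))
s=r.read_state();print(s["clock"],s["position"],s["wrist_force"],s["finger_gap"])
c=r.camera("wrist");cs=r.camera("scene");cv2.imwrite("pics/w5.png",c["image"]);cv2.imwrite("pics/s6.png",cs["image"])
P=cloud(c,s);x,y,z=P[...,0],P[...,1],P[...,2];dk=(np.hypot(x-564,y+330)<60)&(c["image"].max(2)<80)
k=dk&(z>201)&(z<218);q=P[k];r_=cv2.minAreaRect(q[:,:2].astype(np.float32));print('bar',len(q),np.median(q[:,2]),r_,np.radians(r_[2]))
k=dk&(z>168)&(z<182);q=P[k];print('cap',len(q),np.median(q[:,2]),cv2.minEnclosingCircle(q[:,:2].astype(np.float32)))
E
```

```text
12.8 [ 495.17894754 -343.58339463  307.39477703] [0.60321396 0.42647801 0.49474489] 59.91006286774167
bar 2265 209.59623332133816 ((558.3217163085938, -331.0208435058594), (69.75084686279297, 17.774761199951172), 11.634096145629883) 0.20305328323482316
cap 2763 173.69333692999174 ((563.4917602539062, -329.5669860839844), 31.494531631469727)
```

View pics/w5.png

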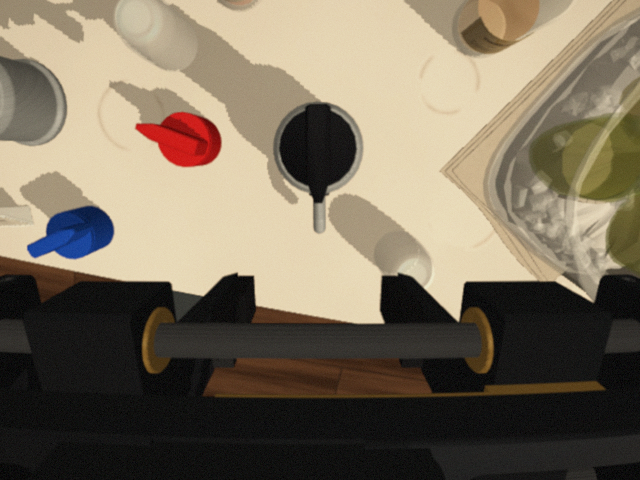

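View pics/s6.png

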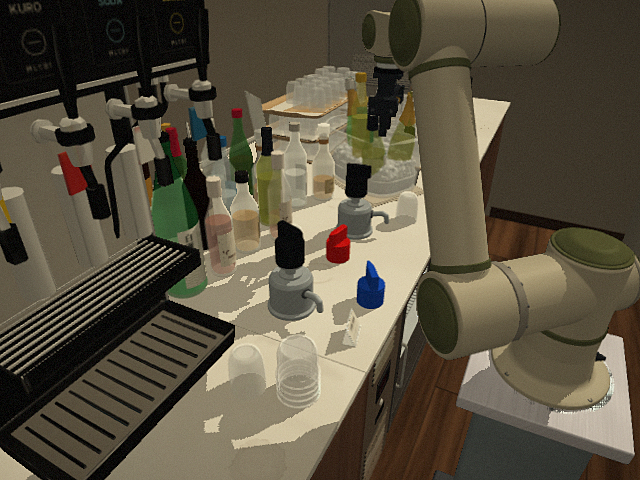

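The knob's top is at 209.6 mm (210 expected), the cap at 174, the yaw at 0.203 rad, and the nose points over the spout at (320,195). The plunger is up and the bystanders look undisturbed, so I'm handing in.

```bash
python3 -c "
from station import r
print(r.sign_off())"
```

```text
the job is handed in; nothing more can be done
None
```

The black knob is back on the bare pump, snapped home with its nose over the spout. I pressed it once to the stop, let it come back up, released it, and handed the job in at about 13 s.

- **Fully home:** after release, the wrist camera put the knob's top at 209.6 mm (210 expected) and its cap at 173.7 mm (174 expected). Its yaw measured 0.203 rad. I had aligned it to 0.195 for the pump, and the pump's own yaw estimates ran from 0.19 to 0.205.
- **Pressed to the stop:** the tool went down 20.4 mm and then held there while the force climbed to 31 N, with a sideways part of about 11 N. It then came back to its starting height, where about 6 N of contact was left, below the plunger's 13 N.
- **Surroundings:** the arm never went near the other pump. By eye in the last scene picture, the bystanders and the look-alike knobs had not moved; I did not measure them.

No check failed. The one estimate that disagreed was a straight-line fit to the spout, which gave a yaw of 0.159. I set it aside because the shaft's flat edge and the spout's direction from the axis gave 0.19 to 0.205.

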